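# Wedge the inspection platen up to its height gauge

### The arm

A 7-joint arm with a two-finger parallel gripper is mounted at the origin on the work surface. World frame = base frame: x ahead of the robot, y to its left, z up, the work surface at z = 0. Lengths are in m, angles in degrees, forces in N, time in s.
With the tool pointing down it reaches from about 0.35 to 0.775 m from the base axis. Payload 3.1 kg.
Tool frame: the origin (TCP) lies on the centre line of the jaws, within the pads' length; the fingertips stand 17 mm ahead of it and the grasp point (between the pads) lies 2 mm behind it (robot.tip_reach is the distance from the TCP to the fingertips, in m); z points along the fingers, y is the direction in which the jaws open and shut (so a half turn about z gives the same grasp; the last joint's range is limited). The gripper opens to 85 mm and grips with 20 to 120 N. Pads are 22 mm wide; open, the fingers measure 114 mm over their backs; the gripper's body (76 mm by 85 mm) begins 54 mm behind the grasp point. The pads swing forward as they close: fully open they stand 13 mm farther back than shut.
Start: joints at [62.069, 17.813, 0.802, 86.603, -0.252, 75.585, -1.558], TCP at [0.237, -0.496, 0.248] pointing down, gripper open.
Joint ranges: [-154.91, 154.91], [-16.99, 109.72], [-72.82, 74.43], [7.12, 147.25], [-82.49, 262.49], [11.32, 116.49], [-174.64, 174.64]. Speed limits (degrees/s): [159.86, 159.86, 180, 180, 180, 180, 180].

### API

Orientations are given as [roll, pitch, yaw] about the fixed x, y, z axes, in that order (R = Rz(yaw) Ry(pitch) Rx(roll)).
In Python, from station import robot, fingers, vision, workorder, recognise gives the robot as it stands. Calls block until the motion is done:
- robot.move_to(position, orientation): joint-space move of the TCP to a pose.
- robot.line_to(position, orientation=None, velocity=0.15, f_stop=None): straight line of the TCP; orientation=None keeps the orientation; velocity is the mean speed in m/s. With f_stop (N) it stops when the force on the tool has changed by that much, and returns True; else False.
- robot.move_j(angles): joint-space move.
- fingers.gripper_to(opening, force=None): opening from 0.0 (shut) to 1.0 (fully open); force is the grip in N (None keeps the last); returns when the fingers have stopped.
- robot.pause(seconds).
- robot.inverse_kinematics(position, orientation): joint angles nearest the present ones, or None.
- vision.grab_frame(name): name is "side" or "top" or "wrist"; returns the picture (384x512x3 uint8, red, green, blue); there is no depth.
- vision.calibration(name): a dict with "mtx" (3x3 intrinsics, pixels), "extrinsics" (4x4, takes a point from world to camera coordinates); the wrist camera has in their place "T_tool_cam" (4x4, takes a point from camera to tool coordinates, whose origin is the TCP and whose axes are the flange's). Camera axes: x right, y up, looking along -z (the intrinsics and any distortion apply to the point x, -y, -z); pixel columns grow to the right and rows downward; lengths in m; the calibration is good to about 2 mm. A picture is of the moment at which its call begins: read the wrist's pose just before it. calibration takes no time and is no camera call.
A pose or a line that the arm cannot do raises robot.PlanningError and nothing moves.
- workorder.close_job(): hands the job in, once; it reports no verdict.
Trained networks look in the newest picture that a camera, given by its name, has taken for a name from the list of things; names that differ only in an ending like _2 or _b are one class to them, and where a whole thing is asked for, a point or a joint stands for the part that bears it (a point fixed in the world has none). Each returns a list of dicts, best first, with "p" (0 to 1); they miss things now and then, are a little off and sometimes report something else, mostly with a low value. They report only what shows in the picture. A call takes as long as a camera call. They do not tell look-alikes from the thing itself.
- recognise(label, camera): "rect" ([centre column, centre row, width, height] in pixels, round what is visible of it).
Readings, each from a call of its own:
- robot.current_time_s(): time.
- robot.current_joint_positions(): joint angles.
- robot.current_dq(): joint speeds.
- robot.current_joint_torque(): joint torques, N m.
- robot.current_tool_pos(): TCP position.
- robot.current_eef_rot(): TCP orientation.
- robot.current_contact_force(): force on the tool from outside, world axes, zero at the start.
- robot.current_torque(): the same for the moment, N m.
- robot.current_finger_gap(): opening from 0.0 (shut) to 1.0 (fully open).
Only numpy, scipy, OpenCV 4.12 (cv2) and the standard library are available. Lean on these libraries where they do the work, as an engineer would, in place of code of your own. Each camera call takes 0.05 s, during which the arm holds its last target.

### The job

Take the black levelling wedge from the bench, lay it on the slideway of the inspection stage and slide it, thin end first and squarely, under the middle of the hinged platen's low lip until the platen has risen and bears snugly against the foot of the height gauge. The contact must be firm enough to leave no gap but must not be jammed: the gauge is delicate, so go by feel, and stop there. Let go, leaving the wedge in place holding the platen up, and do not disturb the block, the jar and the loupe that lie on either side.

Things in the scene. Friction and masses are not known exactly. Their poses are not given: they have to be found in the camera images.
- wedge: Black plastic levelling wedge, 0.19 kg, 140 mm long (its x), 40 mm wide. Origin at the centre of its flat underside. Thin toe at x = +70 mm, 5 mm thick; the top rises 0.22 mm per mm for 115 mm, to 30.3 mm; the last 25 mm at the heel is flat and carries an upright square grip, 24 x 24 mm, from 30 to 76 mm above the underside, centred at x = -57.5 mm, y = 0
- wedge_grip (a point): the middle of the wedge's upright grip, 56 mm above the underside, 20 mm below the grip's top; axes as the wedge
- wedge_toe (a point): bottom of the wedge's thin end, on its centre line; axes as the wedge
- stage: Fixed aluminium stage, base plate 12 mm thick. Origin on the bench straight below the middle of the platen's lip at rest; +x runs from the open end, under the lip, to the platen's hinge. The slideway is the base's flat top, 160 mm wide, bare from x = -150 mm to the lip and on beneath it, with no guides; rest pins stand under the lip's ends, at x = 12 mm, y = -60 and +60 mm
- stage_lip (a point): top of the slideway, 12 mm above the bench, straight below the middle of the lip; axes as the stage. The platen begins to lift when the wedge's toe is about 50 mm past this point, and will meet the gauge's foot with the toe somewhere from 65 to 100 mm past it
- platen: Grey platen, 160 x 140 x 10 mm, 0.5 to 0.95 kg, with a blank white plate on it. Its lip is a 10 mm round steel bar across the free edge; origin at the middle of that bar's axis, at rest 33 mm above the bench, the bar's underside 16 mm above the slideway. Hinged 170 mm beyond the lip (+x as the stage's), 43 mm above the bench: it slopes down 0.06 rad to the lip at rest and turns freely upward
- gauge: Height gauge: a steel post, top 90 mm above the bench, fixed on the stage at stage x = 60, y = 90 mm, with an arm holding a rigid round foot over the platen. Origin under the post on the base's top. The arm's height is set anew for each job and is not measured: the gap from the foot down to the resting platen is 2.5 to 6.5 mm
- gauge_foot (a point): point on the base's top straight below the gauge's foot (not the foot itself), stage x = 60, y = 56 mm. The push on the wedge is steady while the platen rises freely, 5 to 11 N (up to 18 N if it is also pressed down); at the foot it climbs 1 to 2 N per mm of slide. 1 to 14 N on the foot is right, an extra push of 6 to 10 N gives that; above 18 N it is spoilt. Let go, the wedge stays by friction
- riser: black plastic block 120 x 40 x 30 mm, flat all over, no grip: not the wedge. Bystander; origin at the centre of its underside
- jar: amber glass screw jar, 52 mm across, 70 mm tall. Bystander; origin under its centre
- loupe: black eye loupe, 42 mm across, 36 mm tall. Bystander; origin under its centre
Things that resemble listed ones, but are neither listed nor needed, are in the scene too. Leave any turquoise look-alike of the wedge alone.

How it is judged:
By the outcome, as a careful person would: the job done as asked, in the order asked, and still so for the second after the job is handed in, with the robot touching nothing.
It also fails if it takes over 67 s, if anything falls off the work surface, if the arm or the gripper's body presses on something with over 40 N, if the wrist force passes 120 N, or if a joint passes its speed limit or range.

## Working session

There is one attempt and no reset: what is moved stays moved. The work goes in short steps, each a Python script; the robot and the scene stay as the last script left them, time stands still between calls to the robot, and variables do not carry over. Pictures are saved under pics/ and viewed, and the job is handed in when it is done.

```bash
ls; mkdir -p pics
python3 - <<'E'
from station import robot, fingers, vision, workorder, recognise
import cv2
for n in ("side","top","wrist"):
    im=vision.grab_frame(n); cv2.imwrite(f"pics/a_{n}.png",cv2.cvtColor(im,cv2.COLOR_RGB2BGR))
    for l in ("wedge","stage","platen","gauge","riser","jar","loupe"):
        print(n,l,[( [round(float(v)) for v in d["rect"]],round(d["p"],2)) for d in recognise(l,n)])
    c=vision.calibration(n); print({k:(v.round(4).tolist() if hasattr(v,'round') else v) for k,v in c.items()})
print(robot.current_time_s(),robot.current_tool_pos(),robot.current_eef_rot(),robot.tip_reach)
E
```

```text
pics
side wedge [([130, 226, 43, 28], 0.84), ([288, 268, 57, 31], 0.75), ([255, 325, 66, 32], 0.74), ([187, 288, 45, 44], 0.56)]
side stage [([214, 196, 133, 96], 0.88)]
side platen [([206, 183, 73, 50], 0.91)]
side gauge [([191, 200, 17, 24], 0.56)]
side riser [([317, 156, 33, 25], 0.76), ([140, 262, 26, 33], 0.74)]
side jar [([142, 262, 26, 32], 0.69)]
side loupe [([279, 140, 9, 13], 0.66)]
{'mtx': [[488.1994, 0.0, 249.4947], [0.0, 488.1994, 192.0066], [0.0, 0.0, 1.0]], 'extrinsics': [[-0.8077, -0.5894, -0.0165, 0.4363], [0.3914, -0.5568, 0.7327, -0.2772], [-0.441, 0.5853, 0.6804, -1.1447], [0.0, 0.0, 0.0, 1.0]]}
top wedge [([143, 326, 36, 75], 0.91), ([150, 127, 24, 54], 0.9), ([130, 235, 35, 66], 0.89), ([225, 302, 24, 68], 0.85)]
top stage [([249, 167, 91, 142], 0.78)]
top platen [([246, 137, 71, 70], 0.93)]
top gauge [([216, 146, 24, 24], 0.71)]
top riser [([394, 199, 31, 59], 0.9), ([248, 167, 93, 142], 0.59), ([218, 147, 22, 25], 0.28)]
top jar [([114, 181, 33, 28], 0.71)]
top loupe [([383, 147, 22, 17], 0.77), ([247, 166, 92, 146], 0.62)]
{'mtx': [[363.1072, 0.0, 255.765], [0.0, 363.1072, 191.5485], [0.0, 0.0, 1.0]], 'extrinsics': [[-0.1313, -0.9913, -0.007, 0.0709], [0.9667, -0.1296, 0.2208, -0.5639], [-0.2197, 0.0222, 0.9753, -0.748], [0.0, 0.0, 0.0, 1.0]]}
wrist wedge []
wrist stage []
wrist platen []
wrist gauge []
wrist riser []
wrist jar []
wrist loupe []
{'mtx': [[294.8508, 0.0, 258.9539], [0.0, 294.8508, 187.7533], [0.0, 0.0, 1.0]], 'T_tool_cam': [[-0.0004, 0.964, 0.2657, 0.067], [1.0, 0.0006, -0.0006, -0.0009], [-0.0007, 0.2657, -0.964, -0.1257], [0.0, 0.0, 0.0, 1.0]]}
1.2 [ 0.23720358 -0.49624503  0.24830352] [1.79998444e+02 6.41735042e-04 2.55491806e+01] 0.017
```

View pics/a_top.png

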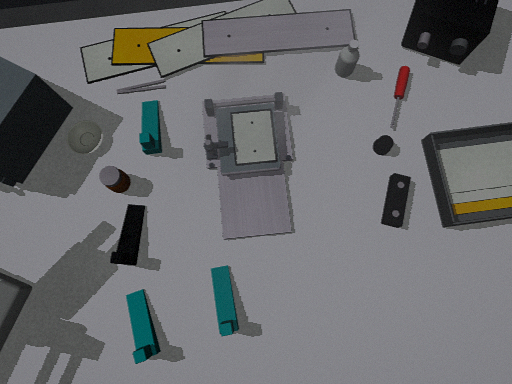

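View pics/a_side.png

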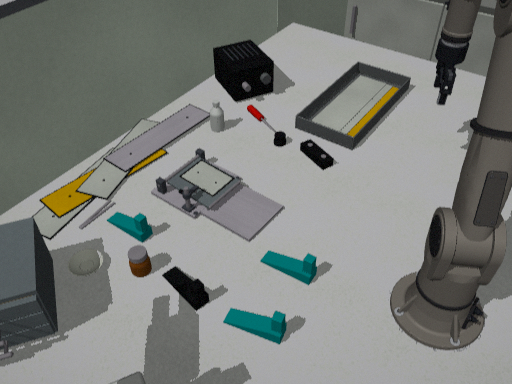

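```bash
cat > h.py <<'E'
from station import robot, fingers, vision, workorder, recognise
import cv2, numpy as np
from scipy.spatial.transform import Rotation as R
def save(im,name): cv2.imwrite(f"pics/{name}.png",cv2.cvtColor(im,cv2.COLOR_RGB2BGR))
def ext(n,pose=None):
    c=vision.calibration(n)
    if n!="wrist": return np.array(c["mtx"]),np.array(c["extrinsics"])
    p,o=pose; T=np.eye(4); T[:3,:3]=R.from_euler('xyz',o,degrees=True).as_matrix(); T[:3,3]=p
    return np.array(c["mtx"]),np.linalg.inv(T@np.array(c["T_tool_cam"]))
def proj(n,P,pose=None):
    K,E=ext(n,pose); P=np.atleast_2d(P); q=P@E[:3,:3].T+E[:3,3]; q=q*[1,-1,-1]; u=q@K.T; return u[:,:2]/u[:,2:]
def ray(n,uv,pose=None):
    K,E=ext(n,pose); d=np.linalg.inv(K)@[uv[0],uv[1],1]; d=d*[1,-1,-1]; Rr=E[:3,:3].T; return -Rr@E[:3,3],Rr@d
def onz(n,uv,z,pose=None):
    o,d=ray(n,uv,pose); return o+d*(z-o[2])/d[2]
def tri(obs):
    A=np.zeros((3,3));b=np.zeros(3)
    for n,uv,pose in obs:
        o,d=ray(n,uv,pose); d=d/np.linalg.norm(d); M=np.eye(3)-np.outer(d,d); A+=M;b+=M@o
    return np.linalg.solve(A,b)
E
python3 - <<'E'
from h import *
im=cv2.imread("pics/a_top.png"); s=cv2.imread("pics/a_side.png")
print("wedge",onz("top",(130,235),0.02),onz("side",(187,288),.02)); print("lip", onz("top",(255,172),.03)); print("stage open",onz("top",(260,237),.012))
for c in [(225,238),(293,231),(218,175),(289,170)]: print(c,onz("top",c,.012))
for c in [(129,207),(145,207),(112,262),(133,262)]: print(c,onz("top",c,.01))
a=cv2.resize(im[190:280,90:180],None,fx=6,fy=6,interpolation=cv2.INTER_CUBIC); b=cv2.resize(s[255:315,155:215],None,fx=8,fy=8,interpolation=cv2.INTER_CUBIC)
a=cv2.resize(a,(400,400));b=cv2.resize(b,(400,400));cv2.imwrite("pics/b.png",np.hstack([a,b]))
E
```

```text
wedge [0.51491933 0.29499233 0.02      ] [0.50695056 0.30099337 0.02      ]
lip [ 0.62289351 -0.00933476  0.03      ]
stage open [ 0.47170245 -0.00089079  0.012     ]
(225, 238) [0.48009975 0.0796781  0.012     ]
(293, 231) [ 0.47535604 -0.07864547  0.012     ]
(218, 175) [0.63240896 0.07935939 0.012     ]
(289, 170) [ 0.62202013 -0.09170514  0.012     ]
(129, 207) [0.58300993 0.29705474 0.01      ]
(145, 207) [0.57797829 0.25942119 0.01      ]
(112, 262) [0.46004116 0.34274438 0.01      ]
(133, 262) [0.45370184 0.29494701 0.01      ]
```

View pics/b.png

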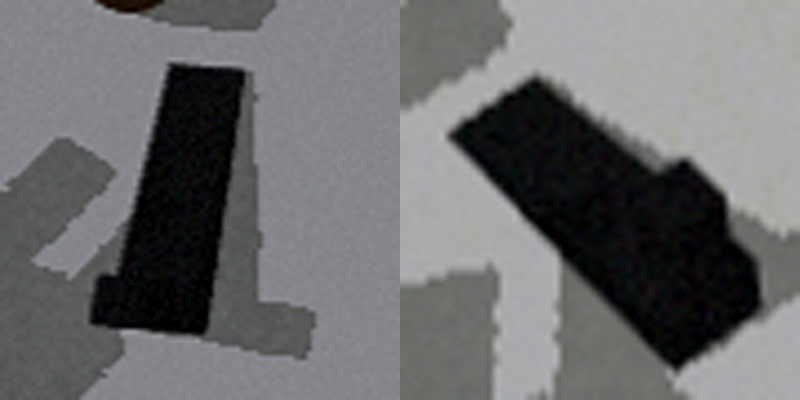

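Candidates for "wedge" in the top picture are turquoise at (150,127), (143,326) and (225,302), and black at (130,235). The black one at (130,235) fits: it has an upright grip at its heel end (118,258) and a thin toe at (137,207). In the side picture it is at (187,288). The black item at (396,200) is flat with no grip, so it's the riser. Next I take wrist views of the stage and the wedge.

Run:
```python
from h import *
import json
poses={}
for i,(p,yaw) in enumerate([((0.60,0.0,0.26),-3),((0.54,-0.02,0.26),-3),((0.55,0.27,0.24),-18),((0.50,0.31,0.24),-18)]):
    try: robot.move_to(list(p),[180,0,yaw])
    except robot.PlanningError as e: print(i,e); continue
    robot.pause(0.1)
    pose=(list(map(float,robot.current_tool_pos())),list(map(float,robot.current_eef_rot())))
    im=vision.grab_frame("wrist"); save(im,f"w{i}"); poses[i]=pose
    print(i,robot.current_time_s(),np.round(pose[0],4),np.round(pose[1],2))
    for l in ("wedge","platen","stage"):
        print(l,[( [round(float(v)) for v in d["rect"]],round(d["p"],2)) for d in recognise(l,"wrist")])
json.dump(poses,open("poses.json","w"))
a=[cv2.imread(f"pics/w{i}.png") for i in poses]
cv2.imwrite("pics/w_all.png",cv2.resize(np.vstack([np.hstack(a[:2]),np.hstack(a[2:])]),(800,600)))
```

```text
0 3.55 [ 0.6    -0.0015  0.2599] [179.96   0.    -3.13]
wedge [([33, 242, 66, 125], 0.91), ([39, 40, 78, 79], 0.73), ([200, 306, 30, 47], 0.7), ([88, 366, 29, 36], 0.61)]
platen [([252, 75, 138, 149], 0.63)]
stage [([252, 123, 187, 246], 0.69)]
1 4.2083 [ 0.5406 -0.0197  0.2603] [-1.7997e+02 -7.0000e-02 -2.9900e+00]
wedge [([188, 292, 37, 89], 0.89), ([27, 13, 55, 26], 0.82), ([65, 328, 54, 113], 0.71), ([22, 195, 43, 120], 0.59)]
platen [([236, 49, 138, 98], 0.65)]
stage [([237, 104, 186, 209], 0.83)]
2 5.625 [0.5513 0.2673 0.2401] [ 1.7993e+02 -8.0000e-02 -1.8230e+01]
wedge [([426, 253, 58, 79], 0.93), ([240, 10, 41, 17], 0.88), ([245, 203, 49, 133], 0.62), ([292, 300, 53, 54], 0.56)]
platen [([461, 20, 102, 39], 0.59)]
stage [([437, 84, 149, 169], 0.74)]
3 6.2917 [0.5007 0.3091 0.2401] [ 1.7997e+02 -7.0000e-02 -1.8060e+01]
wedge [([263, 153, 43, 133], 0.72), ([319, 284, 68, 101], 0.69), ([466, 233, 90, 133], 0.56)]
platen []
stage [([467, 62, 89, 123], 0.65)]
```

View pics/w_all.png

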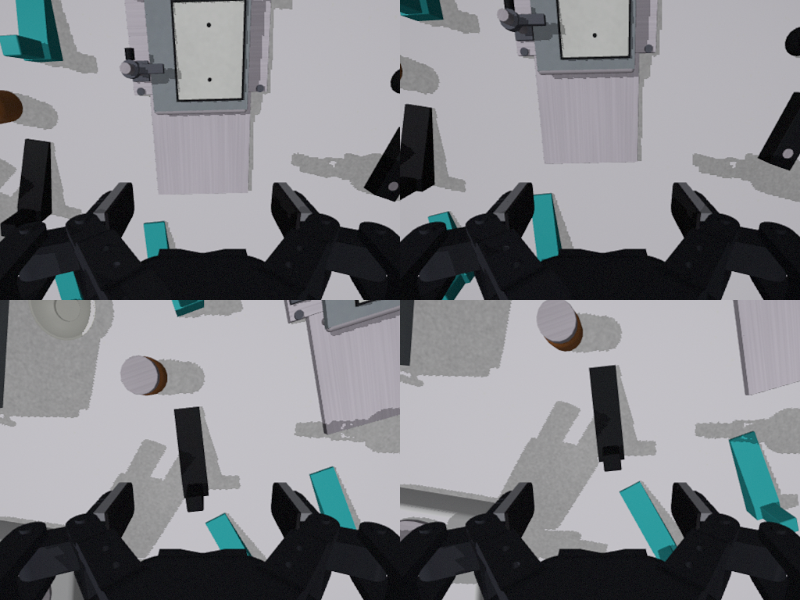

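```bash
cat > wfit.py <<'E'
from h import *
import json
from scipy.optimize import minimize
def solid():
    pr=[]
    for y in (-.02,.02):
        pr+= [(.07,y,0),(-.07,y,0),(.07,y,.005),(-.045,y,.0303),(-.07,y,.0303)]
    g=[(-.0575+a,b,z) for a in(-.012,.012) for b in(-.012,.012) for z in(.03,.076)]
    return np.array(pr),np.array(g)
PR,G=solid()
def place(P,x): 
    c,s=np.cos(x[3]),np.sin(x[3]); return P@np.array([[c,-s,0],[s,c,0],[0,0,1]]).T+x[:3]
def render(n,x,pose,box,S=4):
    u0,v0,u1,v1=box; m=np.zeros(((v1-v0)*S,(u1-u0)*S),np.uint8)
    for P in (PR,G):
        q=(proj(n,place(P,x),pose)+.5-[u0,v0])*S
        h=cv2.convexHull(np.round(q*16).astype(np.int32)); cv2.fillConvexPoly(m,h,255,shift=4)
    return cv2.resize(m,(u1-u0,v1-v0),interpolation=cv2.INTER_AREA)/255.
E
python3 - <<'E'
from wfit import *
ps=json.load(open("poses.json"))
views=[("top","a_top",None,(100,195,160,275)),("side","a_side",None,(150,255,220,320)),("wrist","w2",ps["2"],(215,130,280,285)),("wrist","w3",ps["3"],(235,75,300,225))]
data=[]
for n,f,p,b in views:
    g=cv2.cvtColor(cv2.imread(f"pics/{f}.png"),cv2.COLOR_BGR2GRAY)[b[1]:b[3],b[0]:b[2]].astype(float)
    data.append(np.clip((95-g)/60,0,1))
def cost(x,idx=range(4)):
    c=0
    for i in idx:
        n,f,p,b=views[i]; r=render(n,x,p,b); c+=np.abs(r-data[i]).sum()/data[i].sum()
    return c
for idx in (range(4),[0,1],[2,3],[0,2,3]):
    x=np.array([.515,.297,0,-.31])
    for k in range(2):
        sim=np.vstack([x]+[x+d for d in np.diag([.01,.01,.004,.08])])
        r=minimize(cost,x,args=(idx,),method="Nelder-Mead",options=dict(initial_simplex=sim,xatol=1e-5,fatol=1e-4)); x=r.x
    print(list(idx),x[:3].round(4),np.degrees(x[3]).round(2),[round(cost(x,[i]),3) for i in range(4)])
    if len(idx)==4:
        tiles=[]
        for (n,f,p,b),d in zip(views,data):
            im=cv2.imread(f"pics/{f}.png")[b[1]:b[3],b[0]:b[2]]; m=(render(n,x,p,b)>.5).astype(np.uint8)
            im=cv2.resize(im,None,fx=3.5,fy=3.5); m=cv2.resize(m,im.shape[1::-1],interpolation=cv2.INTER_NEAREST)
            cs,_=cv2.findContours(m,0,2); im=(np.clip(im.astype(float)*1.7,0,255)).astype(np.uint8);cv2.drawContours(im,cs,-1,(0,0,255),1)
            t=np.zeros((560,250,3),np.uint8);t[:min(560,im.shape[0]),:min(250,im.shape[1])]=im[:560,:250];tiles.append(t[:, :200] if 0 else t)
        cv2.imwrite("pics/fit.png",cv2.resize(np.hstack(tiles),(800,448)))
ims=[cv2.imread("pics/w0.png")[0:260,160:350],cv2.imread("pics/w1.png")[0:220,140:345]]
cv2.imwrite("pics/st0.png",cv2.resize(ims[0],None,fx=2.3,fy=2.3,interpolation=cv2.INTER_CUBIC))
cv2.imwrite("pics/st1.png",cv2.resize(cv2.imread("pics/a_side.png")[140:245,140:295],None,fx=5,fy=5,interpolation=cv2.INTER_CUBIC))
E
```

```text
[0, 1, 2, 3] [0.5204 0.2958 0.0015] -12.53 [np.float64(0.111), np.float64(0.071), np.float64(0.071), np.float64(0.072)]Traceback (most recent call last):
  File "<stdin>", line 17, in <module>
    res = _minimize_neldermead(fun, x0, args, callback, bounds=bounds,
                               **options)
    fxcc = func(xcc)
    fx = function(np.copy(x), *(wrapper_args + args))
  File "<stdin>", line 11, in cost
  File "wfit.py", line 16, in render
    q=(proj(n,place(P,x),pose)+.5-[u0,v0])*S
       ~~~~^^^^^^^^^^^^^^^^^^^
  File "h.py", line 11, in proj
    K,E=ext(n,pose); P=np.atleast_2d(P); q=P@E[:3,:3].T+E[:3,3]; q=q*[1,-1,-1]; u=q@K.T; return u[:,:2]/u[:,2:]
        ~~~^^^^^^^^
  File "h.py", line 6, in ext
    c=vision.calibration(n)
ValueError: time passes only in moves, steps and waits
```

View pics/fit.png

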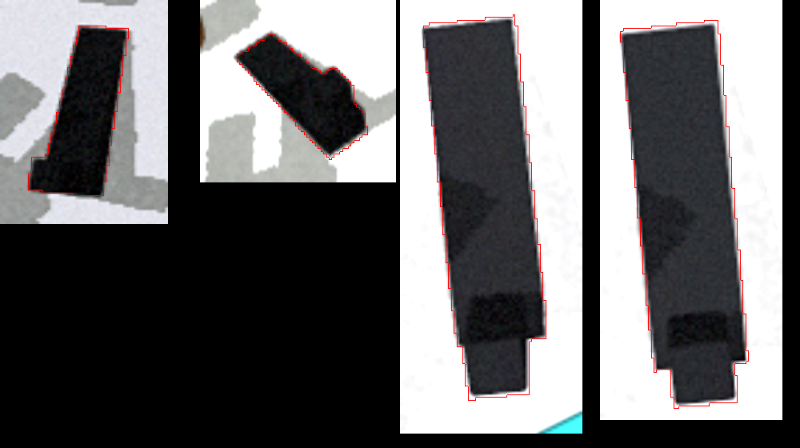

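The fitted outline of the wedge matches all four views: centre (0.5204, 0.2958), yaw −12.5°, underside at z≈0. Now the stage.

```bash
python3 - <<'E'
from h import *
import json
json.dump({n:{k:np.array(v).tolist() for k,v in vision.calibration(n).items()} for n in("top","side","wrist")},open("cal.json","w"))
E
sed -i 's/    c=vision.calibration(n)/    c=CAL[n]/; s/^def save/import json\nCAL=json.load(open("cal.json"))\ndef save/' h.py
python3 - <<'E'
import cv2
cv2.imwrite("pics/st0.png",cv2.resize(cv2.imread("pics/w0.png")[0:256,150:350],None,fx=2.3,fy=2.3,interpolation=cv2.INTER_CUBIC))
cv2.imwrite("pics/st1.png",cv2.resize(cv2.imread("pics/a_side.png")[140:245,140:295],None,fx=5,fy=5,interpolation=cv2.INTER_CUBIC))
cv2.imwrite("pics/st2.png",cv2.resize(cv2.imread("pics/a_top.png")[85:245,195:305],None,fx=3.6,fy=3.6,interpolation=cv2.INTER_CUBIC))
E
```

```text
(no output)
```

View pics/st0.png

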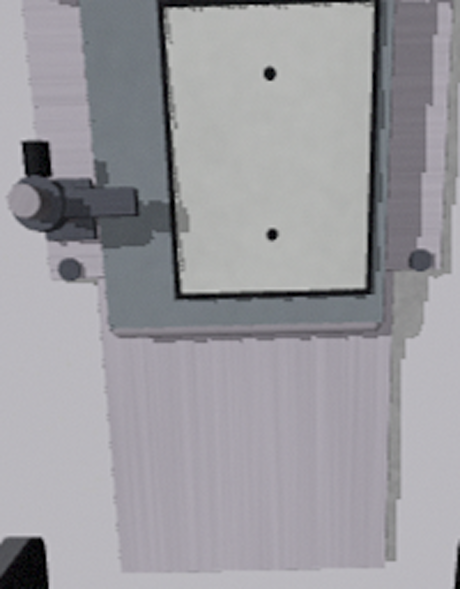

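View pics/st1.png

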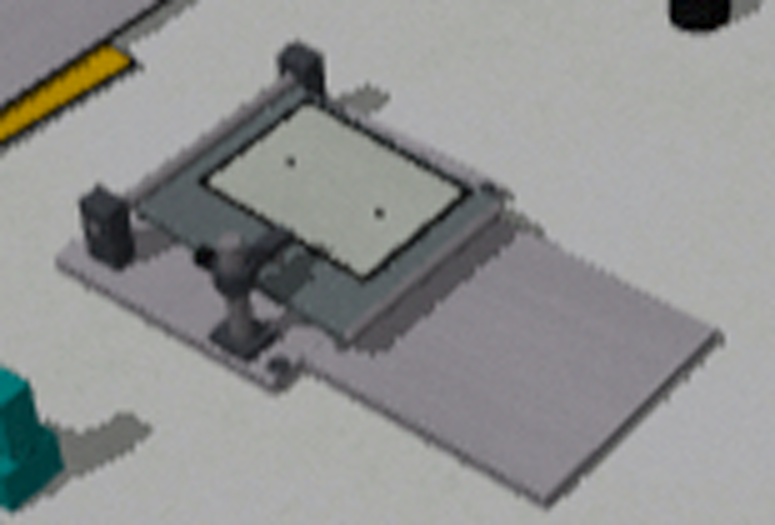

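View pics/st2.png

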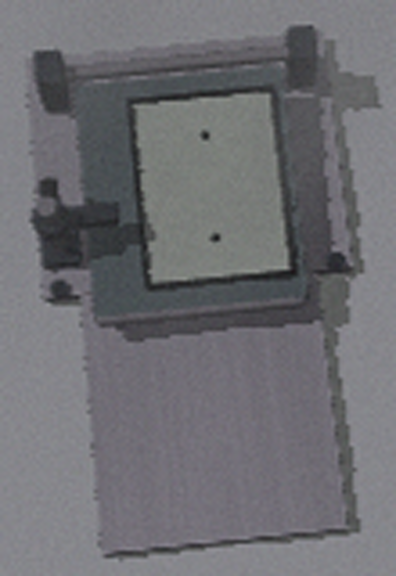

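Run:
```python
from h import *
ps=json.load(open("poses.json"))
T=[("top",None),("side",None),("wrist",ps["0"])]
K={"openL":[(223.9,238.1),(249,239.2),(203,247.6)],"openR":[(294,231.2),(284.2,206.6),(317.2,245.9)],
"lipL":[(222.2,173.5),(209,208),(199,143)],"lipR":[(279.7,167.5),(241,181.3),(317.5,142.5)]}
X={}
for k,v in K.items():
    p=tri([(n,uv,q) for (n,q),uv in zip(T,v)]); X[k]=p
    print(k,p.round(4),[(np.round(proj(n,p,q)[0]-uv,1)).tolist() for (n,q),uv in zip(T,v)])
    if "open" in k: print("  z.012:",[onz(n,uv,.012,q)[:2].round(4).tolist() for (n,q),uv in zip(T,v)])
d=X["openL"]-X["openR"]; print("open mid",(X["openL"]+X["openR"])/2,np.linalg.norm(d),np.degrees(np.arctan2(-d[0],d[1])))
d=X["lipL"]-X["lipR"]; print("lip mid",(X["lipL"]+X["lipR"])/2,np.linalg.norm(d),np.degrees(np.arctan2(-d[0],d[1])))
```

```text
openL [0.4811 0.0826 0.012 ] [[-0.2, -0.4], [0.1, 0.2], [0.4, 0.4]]
  z.012: [[0.4802, 0.0822], [0.4816, 0.0823], [0.4817, 0.0831]]
openR [ 0.4744 -0.0786  0.0088] [[-1.1, 0.4], [0.1, -0.1], [1.7, -0.4]]
  z.012: [[0.4746, -0.0809], [0.4727, -0.0753], [0.4755, -0.0756]]
lipL [0.6288 0.0681 0.0335] [[-0.3, -0.1], [0.2, -0.0], [0.2, -0.2]]
lipR [ 0.6224 -0.0697  0.037 ] [[0.9, 0.6], [-0.3, -0.3], [-1.6, -0.4]]
open mid [0.47772921 0.00201998 0.01039865] 0.16136072613808292 -2.3896850888748644
lip mid [ 0.62559823 -0.00080091  0.03524316] 0.1380717699218979 -2.6420059888849012
```

Run:
```python
from h import *
from scipy.optimize import least_squares
ps=json.load(open("poses.json"))
V={"top":("top",None,"a_top",(195,85,305,245)),"side":("side",None,"a_side",(140,140,295,245)),"w0":("wrist",ps["0"],"w0",(150,0,350,256)),"w1":("wrist",ps["1"],"w1",(130,0,350,220))}
M={"openL":(-.15,.08,.012),"openR":(-.15,-.08,.012),"lipL":(-.005,.07,.033),"lipR":(-.005,-.07,.033)}
obs={"openL":dict(top=(223.9,238.1),side=(249,239.2),w0=(203,247.6)),"openR":dict(top=(293.2,231.2),side=(284.2,206.6),w0=(317.2,245.9)),
"lipL":dict(top=(222.2,173.5),side=(209,208),w0=(199,143)),"lipR":dict(top=(279.7,167.5),side=(241,181.3),w0=(317.5,142.5))}
def W(P,x): c,s=np.cos(x[2]),np.sin(x[2]); P=np.atleast_2d(P); return P@np.array([[c,-s,0],[s,c,0],[0,0,1]]).T+[x[0],x[1],0]
def res(x,vs=("top","side","w0")):
    return np.concatenate([proj(V[v][0],W(M[k],x),V[v][1])[0]-obs[k][v] for k in obs for v in vs])
for vs in (("top","side","w0"),("top",),("side",),("w0",)):
    r=least_squares(lambda x:res(x,vs),[.63,0,0],x_scale=[.01,.01,.01]); print(vs,r.x[:2].round(4),np.degrees(r.x[2]).round(2),np.abs(r.fun).max().round(1))
    if len(vs)==3: x=r.x; print(r.fun.reshape(-1,3,2).round(1).tolist())
wire=[[(-.15,.08,.012),(-.15,-.08,.012),(.0,-.08,.012)],[(-.15,.08,.012),(0,.08,.012)],[(-.005,.07,.033),(-.005,-.07,.033),(.17,-.07,.048)],[(-.005,.07,.033),(.17,.07,.048)]]
tiles=[]
for k,f in (("w0",2),("w1",2),("side",2.4)):
    n,p,fn,b=V[k]; S=4; im=cv2.resize(cv2.imread(f"pics/{fn}.png")[b[1]:b[3],b[0]:b[2]],None,fx=S,fy=S,interpolation=cv2.INTER_CUBIC)
    for w in wire:
        q=((proj(n,W(np.array(w),x),p)+.5-[b[0],b[1]])*S*8).round().astype(np.int32); cv2.polylines(im,[q],False,(0,0,255),1,shift=3)
    if k=="w0": cv2.imwrite("pics/ov_w0.png",im[400:1024][:600])
    if k=="w1": cv2.imwrite("pics/ov_w1.png",im[240:840,:800])
```

```text
('top', 'side', 'w0') [ 0.6294 -0.0021] -2.14 1.7
[[[-0.6, -0.9], [-0.5, 0.1], [-0.3, -0.5]], [[-1.2, -0.6], [-0.9, -0.8], [0.6, -0.7]], [[-0.1, 0.7], [0.7, 0.4], [0.5, 1.3]], [[1.7, 1.2], [0.3, 0.4], [-0.4, -0.3]]]
('top',) [ 0.6296 -0.0011] -1.25 1.2
('side',) [ 0.6291 -0.0024] -2.23 0.8
('w0',) [ 0.6294 -0.0023] -2.41 1.0
```

View pics/ov_w0.png

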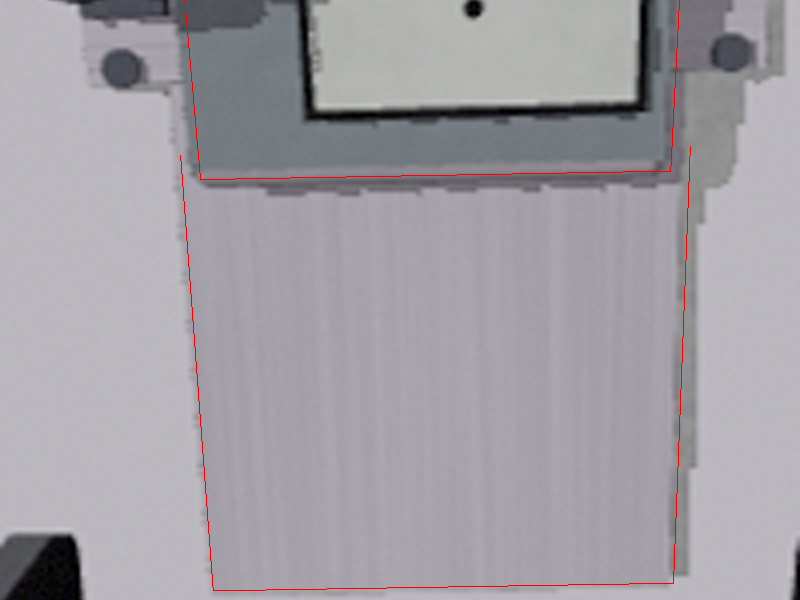

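View pics/ov_w1.png

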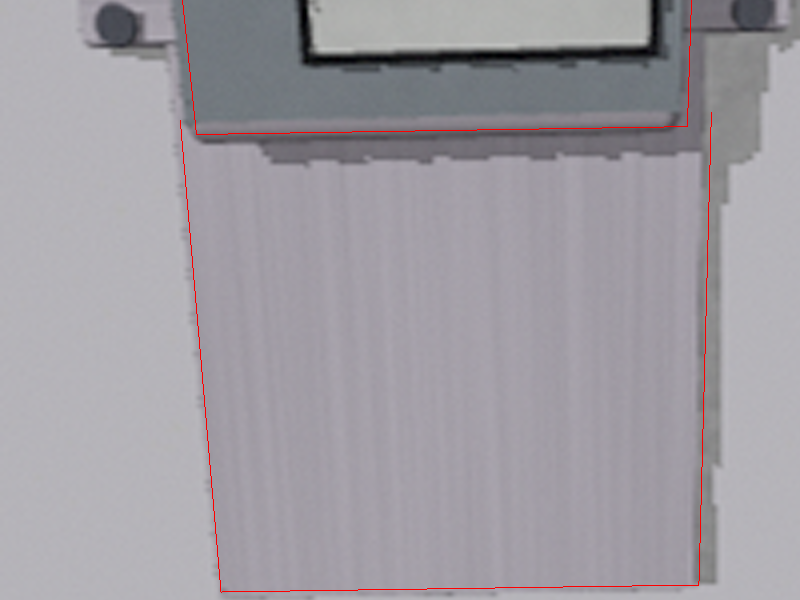

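Run:
```python
from h import *
yaw=-12.5; o=[180,0,yaw]
c=np.array([.5204,.2958]); a=np.radians(yaw); g=c-.0575*np.array([np.cos(a),np.sin(a)])
print(g)
fingers.gripper_to(0.7)
robot.move_to([*g,.14],o)
print(robot.line_to([*g,.056],o,velocity=.08,f_stop=8))
robot.pause(.1)
print("F",robot.current_contact_force(),robot.current_tool_pos())
fingers.gripper_to(0.0,force=50)
print("gap",robot.current_finger_gap(),robot.current_contact_force(),robot.current_tool_pos())
im=vision.grab_frame("side"); save(im,"g_side")
robot.line_to([*g,.12],o,velocity=.1); robot.pause(.1)
print("gap",robot.current_finger_gap(),robot.current_contact_force())
im2=vision.grab_frame("side"); pose=(robot.current_tool_pos(),robot.current_eef_rot());iw=vision.grab_frame("wrist")
cv2.imwrite("pics/g.png",cv2.cvtColor(np.hstack([cv2.resize(im2[180:330,110:260],(400,400)),cv2.resize(iw,(400,400))]),cv2.COLOR_RGB2BGR))
print(robot.current_time_s())
```

```text
[0.46426298 0.30824528]
False
F [ 1.02433696 -0.22612946  0.3977475 ] [0.46470536 0.30862622 0.05668846]
gap 0.27435217255462707 [-0.74197177  0.2943193   0.83227739] [0.46439842 0.30829564 0.05623805]
gap 0.27469337186020637 [-0.49221303 -0.22730375 -2.37071997]
10.075
```

View pics/g.png

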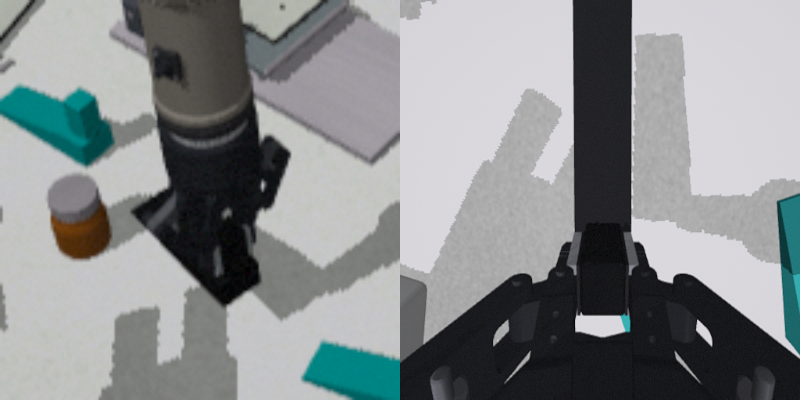

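```bash
cat >> h.py <<'E'
SX=np.array([.6289,-.0022]); SY=-2.0
def stg(x,y=0):
    a=np.radians(SY); return SX+np.array([np.cos(a)*x-np.sin(a)*y,np.sin(a)*x+np.cos(a)*y])
E
python3 - <<'E'
from wfit import *
o=[180,0,SY]
g=stg(-.1375)
robot.move_to([*g,.14],o)
robot.line_to([*g,.012+.056+.012],o,velocity=.1); robot.pause(.2)
pose=(robot.current_tool_pos(),robot.current_eef_rot());iw=vision.grab_frame("wrist"); save(iw,"p_w")
it=vision.grab_frame("top"); save(it,"p_t"); s=vision.grab_frame("side"); save(s,"p_s")
json.dump([list(map(float,p)) for p in pose],open("pp.json","w"))
print(pose,robot.current_contact_force(),robot.current_time_s())
cv2.imwrite("pics/p.png",cv2.cvtColor(np.hstack([cv2.resize(iw,(400,300)),cv2.resize(s[130:250,130:290],(400,300))]),cv2.COLOR_RGB2BGR))
E
```

```text
(array([0.4921591 , 0.00266549, 0.08076572]), array([ 1.79997659e+02, -9.79396425e-02, -2.00282680e+00])) [-0.47537619  0.05354081 -2.61787991] 12.35
```

View pics/p.png

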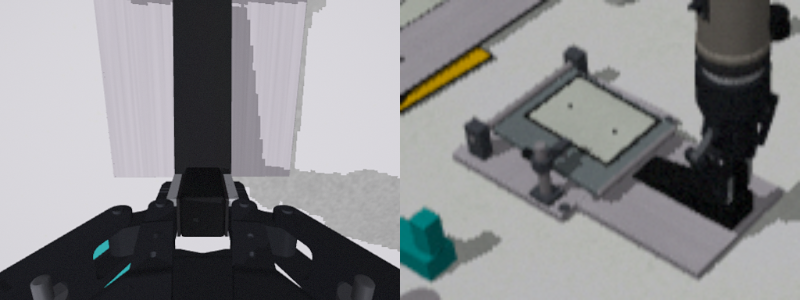

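View pics/p_w.png

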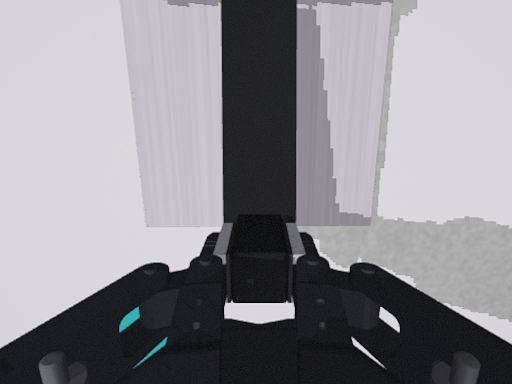

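Run:
```python
from h import *
pose=json.load(open("pp.json"))
im=cv2.imread("pics/p_w.png"); g=cv2.GaussianBlur(cv2.cvtColor(im,cv2.COLOR_BGR2GRAY),(3,3),0)
p=[onz("wrist",q,.012,pose)[:2] for q in ((145.5,226.5),(371.5,225),(121.5,5),(390.5,5))]
print(np.round(p,4)); m0=(p[0]+p[1])/2; m1=(p[2]+p[3])/2; d=m1-m0; print(m0,m1,np.degrees(np.arctan2(d[1],d[0])), np.linalg.norm(p[0]-p[1]),np.linalg.norm(p[2]-p[3]))
e=p[0]-p[1]; print(np.degrees(np.arctan2(-e[0],e[1])))
q=proj("wrist",[*stg(-.15,.08),.012],pose),proj("wrist",[*stg(-.15,-.08),.012],pose);print(q)
# wedge centre sides: grip top z .080+.02..., sides at row 100
cv2.imwrite("pics/p_wc.png",cv2.resize(im[0:240,100:420],None,fx=2.5,fy=2.5,interpolation=cv2.INTER_CUBIC))
```

```text
[[ 0.4795  0.0841]
 [ 0.475  -0.0761]
 [ 0.6188  0.079 ]
 [ 0.6132 -0.0782]]
[0.47726498 0.00395785] [6.16002404e-01 4.01234573e-04] -1.4684895150315034 0.16026710363527388 0.15738479953152565
-1.6332896651336604
(array([[146.57852599, 223.51419572]]), array([[372.70772385, 223.36128781]]))
```

View pics/p_wc.png

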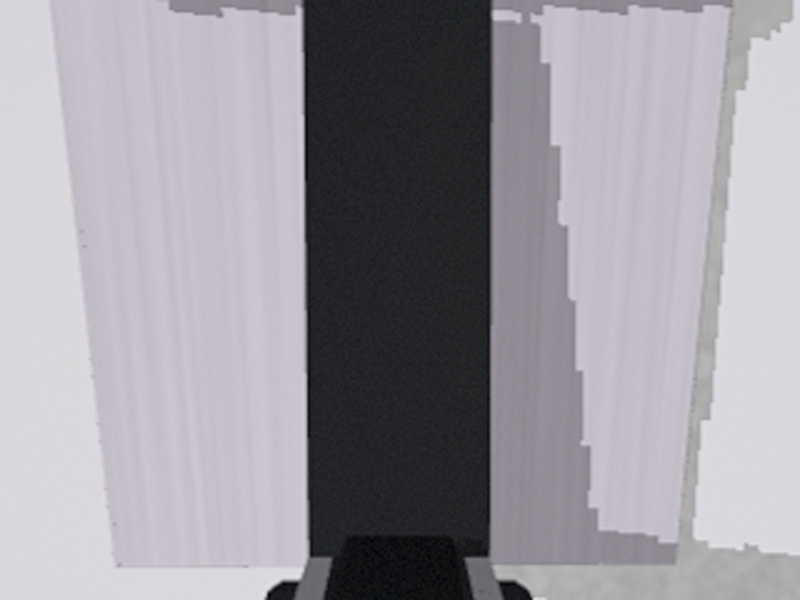

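```bash
sed -i 's/^SX=.*/SX=np.array([.6288,-.0010]); SY=-1.6/' h.py
python3 - <<'E'
from h import *
o=[180,0,SY]; g=stg(-.1375)
robot.line_to([*g,.080],o,velocity=.05); robot.pause(.1)
print(robot.current_contact_force(),robot.current_tool_pos())
print(robot.line_to([*g,.062],o,velocity=.015,f_stop=3.5))
z=robot.current_tool_pos(); print(z,robot.current_contact_force())
fingers.gripper_to(.45); robot.pause(.2)
z=robot.current_tool_pos(); print("open",z,robot.current_eef_rot(),robot.current_contact_force())
fingers.gripper_to(0,force=60); robot.pause(.2)
print("grip",robot.current_finger_gap(),robot.current_tool_pos(),robot.current_contact_force(),robot.current_time_s())
s=vision.grab_frame("side"); save(s,"q_s");iw=vision.grab_frame("wrist")
cv2.imwrite("pics/q.png",cv2.cvtColor(np.hstack([cv2.resize(iw,(400,300)),cv2.resize(s[130:250,130:290],(400,300))]),cv2.COLOR_RGB2BGR))
E
```

```text
[-0.0175213  -0.3821846  -2.50049641] [0.4913428  0.00279776 0.08000879]
True
[0.49125254 0.00280825 0.06820509] [-0.16135896  0.52785407  4.27858742]
open [0.48965076 0.00258018 0.06697635] [179.98755474   0.22114234  -1.60438794] [-0.35302905 -0.29860877  0.17542628]
grip 0.2731279846166739 [0.48985403 0.00276303 0.06715551] [ 0.14163348 -0.3857006  -0.59120893] 14.45
```

View pics/q.png

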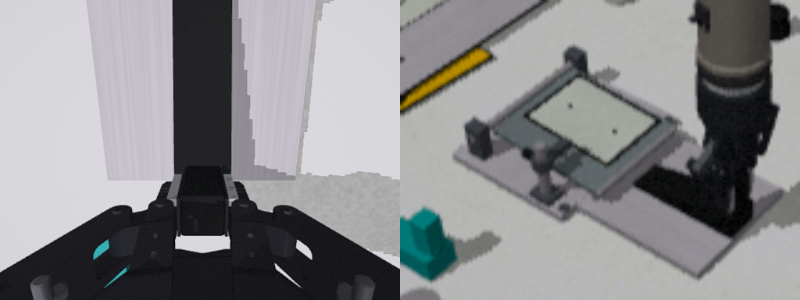

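Run:
```python
from h import *
o=[180,0,SY]; z=.0672
print(robot.line_to([*stg(-.1375),z],o,velocity=.02)); print(robot.current_contact_force())
for x in (-.120,-.105,-.090):
    st=robot.line_to([*stg(x),z],o,velocity=.03,f_stop=12); robot.pause(.15)
    print(x,st,np.round(robot.current_contact_force(),2),np.round(robot.current_tool_pos(),4),np.round(robot.current_eef_rot(),2))
print(robot.current_time_s())
iw=vision.grab_frame("wrist");save(iw,"r_w");t=vision.grab_frame("top");save(t,"r_t")
cv2.imwrite("pics/r.png",cv2.cvtColor(np.hstack([cv2.resize(iw,(400,300)),cv2.resize(t[85:245,160:340],(400,356))[:300]]),cv2.COLOR_RGB2BGR))
```

```text
False
[-3.3987777   0.23764634  4.59819791]
-0.12 False [-0.57 -1.55  1.88] [0.5092 0.0021 0.0672] [ 1.7999e+02 -5.0000e-02 -1.6100e+00]
-0.105 False [0.84 0.2  0.16] [0.5246 0.0021 0.0672] [-1.7997e+02 -1.1000e-01 -1.5900e+00]
-0.09 False [ 0.28 -0.4  -1.32] [0.5395 0.0014 0.0673] [-1.80e+02 -1.00e-01 -1.61e+00]
17.2833
```

View pics/r.png

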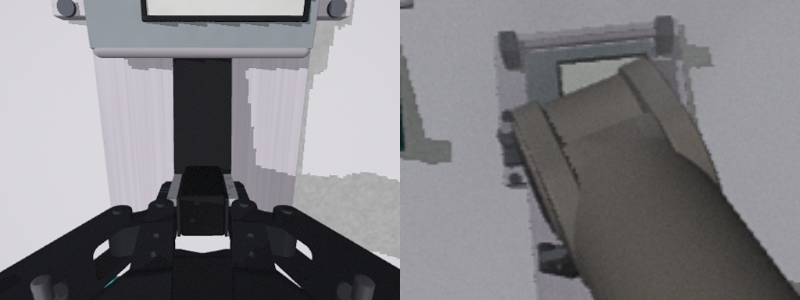

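```bash
cat > push.py <<'E'
from h import *
import sys
x0,x1,st,lim,z=map(float,sys.argv[1:6]); o=[180,0,SY]
d=np.array([np.cos(np.radians(SY)),np.sin(np.radians(SY)),0])
L=[]
x=x0
t=robot.current_time_s()
while x<x1-1e-6:
    x=x+st
    robot.line_to([*stg(x),z],o,velocity=.012)
    F=[]
    for _ in range(4): robot.pause(.02); F.append(robot.current_contact_force())
    F=np.mean(F,0); P=-F@d; p=robot.current_tool_pos()
    ax=(p[:2]-SX)@d[:2]
    print(f"cmd {x*1e3:.1f} act {ax*1e3:.2f} push {P:.2f} lat {F[1]:.2f} fz {F[2]:.2f} z {p[2]*1e3:.2f}")
    if P>lim: print("LIMIT"); break
print(robot.current_time_s()-t, robot.current_time_s(), robot.current_eef_rot().round(2))
E
python3 push.py -.090 -.060 .002 9 .0668
```

```text
cmd -88.0 act -89.25 push 3.57 lat -0.56 fz 5.25 z 67.16
cmd -86.0 act -87.44 push 3.71 lat 0.05 fz 5.60 z 67.16
cmd -84.0 act -85.40 push 3.23 lat -0.09 fz 5.78 z 67.17
cmd -82.0 act -83.38 push 3.89 lat 0.15 fz 5.34 z 67.17
cmd -80.0 act -81.39 push 3.25 lat -0.02 fz 5.34 z 67.16
cmd -78.0 act -80.69 push 6.92 lat -0.00 fz 8.40 z 67.16
cmd -76.0 act -80.60 push 12.07 lat 0.25 fz 12.25 z 67.16
LIMIT
2.6834000000000024 20.0667 [179.93   0.55  -1.58]
```

```bash
python3 push.py -.0765 -.076 .0005 30 .0672;python3 push.py -.0765 -.076 .0005 30 .0676; python3 push.py -.076 -.074 .001 14 .0678
```

```text
cmd -76.0 act -80.61 push 11.21 lat -0.29 fz 9.89 z 67.15
0.31659999999999755 20.3833 [179.93   0.55  -1.57]
cmd -76.0 act -80.60 push 10.65 lat 0.35 fz 7.57 z 67.20
0.31670000000000087 20.7 [179.94   0.55  -1.57]
cmd -75.0 act -80.56 push 11.93 lat -0.16 fz 8.82 z 67.22
cmd -74.0 act -80.48 push 14.18 lat -0.32 fz 10.12 z 67.16
LIMIT
0.633300000000002 21.3333 [179.91   0.79  -1.56]
```

```bash
python3 push.py -.0742 -.074 .0002 30 .0684;python3 push.py -.0742 -.074 .0002 30 .0690; python3 push.py -.0742 -.074 .0002 30 .0694
python3 - <<'E'
from h import *
iw=vision.grab_frame("wrist");save(iw,"s_w");t=vision.grab_frame("side");save(t,"s_s")
cv2.imwrite("pics/s.png",cv2.cvtColor(np.hstack([cv2.resize(iw,(400,300)),cv2.resize(t[130:250,130:290],(400,300))]),cv2.COLOR_RGB2BGR))
E
```

```text
cmd -74.0 act -80.41 push 12.02 lat -0.05 fz 7.81 z 67.27
0.3166999999999973 21.65 [179.92   0.78  -1.56]
cmd -74.0 act -80.29 push 10.53 lat 0.26 fz 4.73 z 67.46
0.31670000000000087 21.9667 [179.94   0.77  -1.56]
cmd -74.0 act -80.19 push 10.09 lat 0.61 fz 3.63 z 67.64
0.3166000000000011 22.2833 [179.94   0.77  -1.55]
```

View pics/s.png

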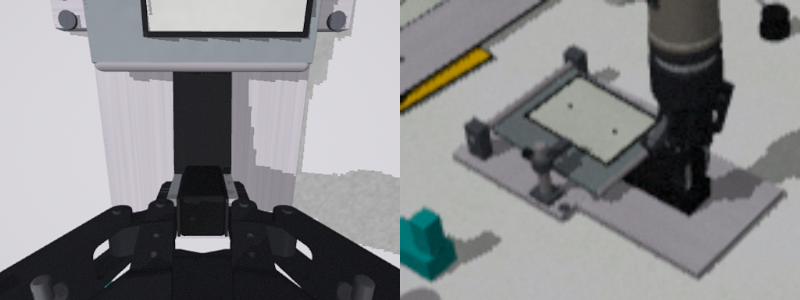

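```bash
cat > push2.py <<'E'
from h import *
import sys
x,x1,st,lim,z,fzt=map(float,sys.argv[1:7]); o=[180,float(sys.argv[7]) if len(sys.argv)>7 else 0,SY]
d=np.array([np.cos(np.radians(SY)),np.sin(np.radians(SY)),0])
while x<x1-1e-6:
    x=x+st
    robot.line_to([*stg(x),z],o,velocity=.012)
    F=[]
    for _ in range(5): robot.pause(.016); F.append(robot.current_contact_force())
    F=np.mean(F,0); P=-F@d; p=robot.current_tool_pos(); ax=(p[:2]-SX)@d[:2]
    print(f"cmd {x*1e3:.1f} act {ax*1e3:.2f} push {P:.2f} lat {F[1]:.2f} fz {F[2]:.2f} z {p[2]*1e3:.2f} zc {z*1e3:.2f}")
    z=min(.0720,max(.0668,z+np.clip(.0001*(F[2]-fzt),-.0003,.0003)))
    if P>lim: print("LIMIT"); break
print(robot.current_time_s(), robot.current_eef_rot().round(2), "z",z)
E
python3 push2.py -.074 -.066 .001 15 .0692 2
```

```text
cmd -73.0 act -79.94 push 12.22 lat 0.37 fz 5.99 z 67.57 zc 69.20
cmd -72.0 act -79.20 push 12.37 lat 0.36 fz 5.85 z 67.73 zc 69.50
cmd -71.0 act -78.19 push 11.83 lat 0.42 fz 4.81 z 67.84 zc 69.80
cmd -70.0 act -77.17 push 11.37 lat 0.13 fz 3.42 z 67.92 zc 70.08
cmd -69.0 act -76.17 push 10.92 lat 0.30 fz 3.25 z 67.97 zc 70.22
cmd -68.0 act -75.14 push 10.68 lat 0.27 fz 2.61 z 68.04 zc 70.35
cmd -67.0 act -74.13 push 10.82 lat 0.58 fz 1.93 z 68.06 zc 70.41
cmd -66.0 act -73.15 push 10.47 lat 0.35 fz 2.31 z 68.02 zc 70.40
25.05 [179.94   0.9   -1.55] z 0.07043420429634575
```

```bash
python3 push2.py -.0662 -.066 .0002 15 .0700 3 -0.5; python3 push2.py -.0662 -.066 .0002 15 .0695 3 -0.9;  python3 push2.py -.0662 -.066 .0002 15 .0692 3 -0.9
```

```text
cmd -66.0 act -72.52 push 7.88 lat 0.70 fz -1.43 z 67.23 zc 70.00
25.3833 [179.96   0.33  -1.55] z 0.06970000000000001
cmd -66.0 act -72.42 push 7.65 lat 0.38 fz 1.52 z 67.22 zc 69.50
25.7167 [ 1.7995e+02 -8.0000e-02 -1.5500e+00] z 0.06935178763193192
cmd -66.0 act -72.44 push 8.49 lat 0.59 fz 3.21 z 67.19 zc 69.20
26.05 [ 1.7994e+02 -8.0000e-02 -1.5500e+00] z 0.06922077788390255
```

```bash
python3 push2.py -.066 -.052 .001 13 .0695 2 -1.0
```

```text
cmd -65.0 act -72.40 push 9.97 lat 0.34 fz 3.72 z 67.20 zc 69.50
cmd -64.0 act -72.03 push 11.21 lat 0.65 fz 4.37 z 67.20 zc 69.67
cmd -63.0 act -70.76 push 9.32 lat 0.40 fz 2.56 z 67.19 zc 69.91
cmd -62.0 act -69.87 push 10.26 lat 0.34 fz 2.32 z 67.20 zc 69.97
cmd -61.0 act -68.82 push 10.33 lat 0.48 fz 2.26 z 67.22 zc 70.00
cmd -60.0 act -67.82 push 9.98 lat 0.42 fz 1.72 z 67.19 zc 70.02
cmd -59.0 act -66.85 push 9.94 lat 0.52 fz 2.37 z 67.21 zc 70.00
cmd -58.0 act -65.77 push 9.49 lat 0.55 fz 2.03 z 67.21 zc 70.03
cmd -57.0 act -64.78 push 10.10 lat 0.64 fz 1.80 z 67.19 zc 70.04
cmd -56.0 act -63.81 push 10.14 lat 0.63 fz 1.95 z 67.19 zc 70.01
cmd -55.0 act -62.80 push 9.84 lat 0.50 fz 1.68 z 67.20 zc 70.01
cmd -54.0 act -61.82 push 9.88 lat 0.38 fz 2.27 z 67.19 zc 69.98
cmd -53.0 act -60.73 push 10.03 lat 0.70 fz 1.85 z 67.21 zc 70.00
cmd -52.0 act -59.79 push 10.21 lat 0.43 fz 2.39 z 67.22 zc 69.99
30.7167 [179.93  -0.    -1.55] z 0.07002872193923365
```

```bash
python3 push2.py -.052 -.032 .001 13 .0700 2 -1.0
```

```text
cmd -51.0 act -58.75 push 10.12 lat 0.30 fz 2.27 z 67.20 zc 70.00
cmd -50.0 act -57.70 push 9.46 lat 0.18 fz 1.91 z 67.20 zc 70.03
cmd -49.0 act -56.70 push 10.18 lat 0.10 fz 1.70 z 67.21 zc 70.02
cmd -48.0 act -55.71 push 10.36 lat 0.18 fz 2.31 z 67.22 zc 69.99
cmd -47.0 act -54.66 push 10.23 lat 0.32 fz 1.84 z 67.22 zc 70.02
cmd -46.0 act -53.70 push 10.10 lat 0.43 fz 2.00 z 67.21 zc 70.00
cmd -45.0 act -52.66 push 10.33 lat -0.18 fz 1.84 z 67.22 zc 70.00
cmd -44.0 act -51.70 push 10.19 lat 0.32 fz 2.18 z 67.22 zc 69.99
cmd -43.0 act -50.92 push 11.05 lat 0.57 fz 2.62 z 67.19 zc 70.00
cmd -42.0 act -50.29 push 11.42 lat 0.07 fz 3.08 z 67.20 zc 70.07
cmd -41.0 act -49.72 push 12.43 lat 0.39 fz 3.36 z 67.21 zc 70.17
cmd -40.0 act -49.23 push 13.70 lat 0.09 fz 3.80 z 67.20 zc 70.31
LIMIT
34.7167 [179.92   0.18  -1.55] z 0.07049053489758565
```

```bash
python3 push2.py -.040 -.034 .0008 16.6 .0708 2 -1.25
```

```text
cmd -39.2 act -48.77 push 12.79 lat 0.50 fz 1.84 z 67.23 zc 70.80
cmd -38.4 act -48.75 push 14.28 lat 0.79 fz 3.71 z 67.23 zc 70.78
cmd -37.6 act -48.34 push 15.60 lat 0.08 fz 3.60 z 67.23 zc 70.95
cmd -36.8 act -47.99 push 16.25 lat 0.18 fz 3.76 z 67.23 zc 71.12
cmd -36.0 act -47.67 push 17.17 lat 0.33 fz 3.91 z 67.21 zc 71.29
LIMIT
36.3833 [179.89   0.24  -1.54] z 0.07148241247689081
```

```bash
python3 push2.py -.036 -.0352 .0008 19 .0716 2 -1.35
python3 - <<'E'
from h import *
iw=vision.grab_frame("wrist");save(iw,"u_w");t=vision.grab_frame("side");save(t,"u_s")
cv2.imwrite("pics/u.png",cv2.cvtColor(np.hstack([cv2.resize(iw,(400,300)),cv2.resize(t[130:250,130:290],(400,300))]),cv2.COLOR_RGB2BGR))
E
```

```text
cmd -35.2 act -47.34 push 17.37 lat 0.26 fz 3.50 z 67.21 zc 71.60
36.7167 [179.89   0.2   -1.53] z 0.07175011708104907
```

View pics/u.png

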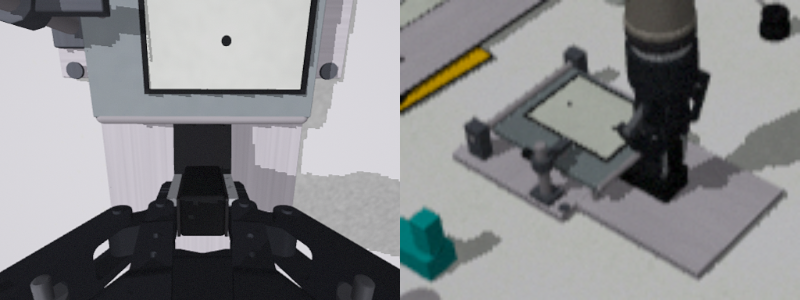

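Run:
```python
from h import *
d=np.array([np.cos(np.radians(SY)),np.sin(np.radians(SY)),0])
a=np.array([-.0352,.0716,-1.35]); b=np.array([-.0468,.0673,-0.05])
for s in (.25,.5,.75,.9):
    q=a+(b-a)*s
    robot.line_to([*stg(q[0]),q[1]],[180,q[2],SY],velocity=.02)
    F=[]
    for _ in range(5): robot.pause(.016); F.append(robot.current_contact_force())
    F=np.mean(F,0);p=robot.current_tool_pos(); print(s,"push",round(-F@d,2),"fz",F[2].round(2),"act",((p[:2]-SX)@d[:2]*1e3).round(2),(p[2]*1e3).round(2),robot.current_eef_rot().round(2))
    if abs(-F@d)<1.2: break
print(robot.current_time_s())
```

```text
0.25 push 12.78 fz 3.02 act -47.36 67.22 [ 1.7991e+02  1.6000e-01 -1.5300e+00]
0.5 push 8.78 fz 2.1 act -47.36 67.22 [ 1.7994e+02  1.1000e-01 -1.5400e+00]
0.75 push 6.05 fz 2.18 act -47.4 67.2 [ 1.7997e+02  8.0000e-02 -1.5500e+00]
0.9 push 5.26 fz 1.66 act -47.37 67.23 [ 1.7999e+02  4.0000e-02 -1.5700e+00]
38.325
```

Run:
```python
from h import *
d=np.array([np.cos(np.radians(SY)),np.sin(np.radians(SY)),0])
def rd():
    F=[]
    for _ in range(5): robot.pause(.016); F.append(robot.current_contact_force())
    F=np.mean(F,0);p=robot.current_tool_pos(); print("push",round(-F@d,2),"fz",F[2].round(2),"act",((p[:2]-SX)@d[:2]*1e3).round(2),(p[2]*1e3).round(2)); return -F@d
for x in (-.048,-.050,-.052):
    robot.line_to([*stg(x),.0674],[180,0,SY],velocity=.02)
    if rd()<2: break
fingers.gripper_to(.5); robot.pause(.3); rd()
iw=vision.grab_frame("wrist");t=vision.grab_frame("side")
cv2.imwrite("pics/v.png",cv2.cvtColor(np.hstack([cv2.resize(iw,(400,300)),cv2.resize(t[130:250,130:290],(400,300))]),cv2.COLOR_RGB2BGR))
print(robot.current_time_s(),robot.current_finger_gap())
```

```text
push -0.01 fz -2.51 act -47.45 67.21
push 0.3 fz -0.14 act -47.98 67.4
39.4833 0.5025716260615466
```

View pics/v.png

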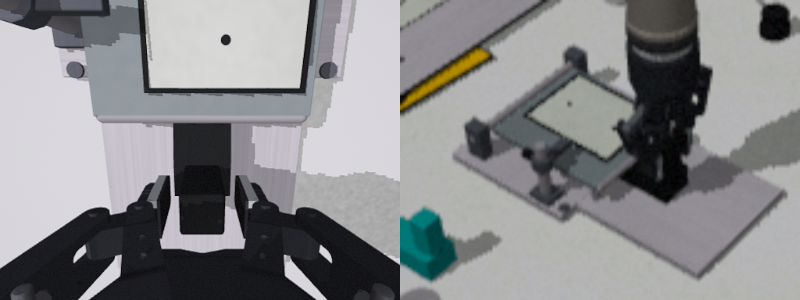

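Run:
```python
from h import *
p=robot.current_tool_pos()
robot.line_to([p[0],p[1],.16],[180,0,SY],velocity=.08)
robot.line_to([p[0],p[1],.25],[180,0,SY],velocity=.15); robot.pause(.1)
pose=[list(map(float,robot.current_tool_pos())),list(map(float,robot.current_eef_rot()))]
iw=vision.grab_frame("wrist");save(iw,"x_w");json.dump(pose,open("xp.json","w"))
robot.move_to([.40,-.35,.3],[180,0,0]); robot.pause(.3)
s=vision.grab_frame("side");save(s,"x_s");t=vision.grab_frame("top");save(t,"x_t")
cv2.imwrite("pics/x.png",cv2.cvtColor(np.vstack([np.hstack([cv2.resize(iw,(400,300)),cv2.resize(s[130:250,130:290],(400,300))]),np.hstack([cv2.resize(t,(400,300)),cv2.resize(t[85:245,165:325],(400,300))])]),cv2.COLOR_RGB2BGR))
print(robot.current_time_s())
```

```text
43.5667
```

View pics/x.png

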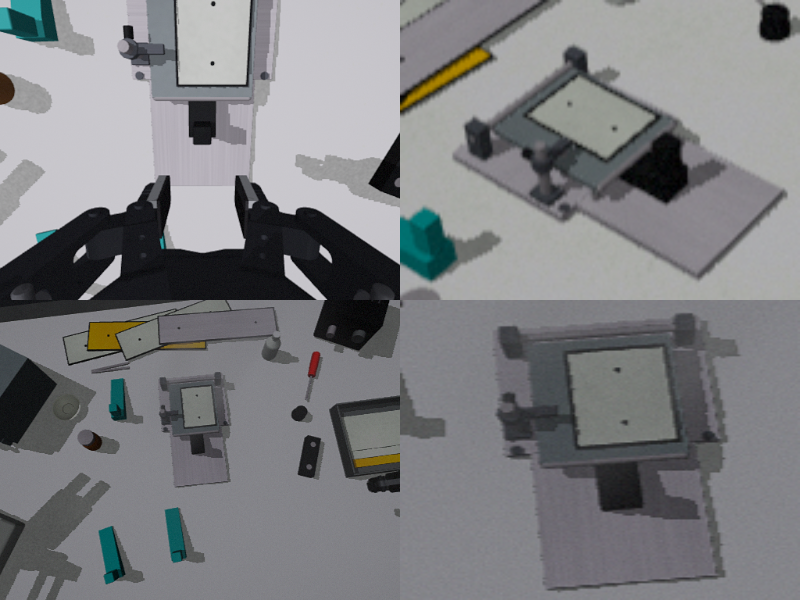

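Run:
```python
from h import *
print(workorder.close_job(), robot.current_time_s())
```

```text
the job is handed in; nothing more can be done
the job is handed in; nothing more can be done
```

The wedge is in place holding the platen up against the gauge foot, and the job is handed in. The last clock reading before hand-in was 43.6 s.

**What I did:** I took the black wedge by its grip, laid it on the slideway and slid it in along the stage axis. The push was steady at about 10 N while the platen rose. It began to climb when the toe was about 76 mm past the lip. I pushed about 4 mm further and stopped at 17.4 N. That is about 7 N extra, of which roughly 0.7 N was friction from added downward force. I then eased the push to zero before opening the fingers; the grip position moved back only 0.1 mm.

**Last checks:**
- **Wedge:** it sits under the middle of the lip, in line with the stage to within about 1° by eye and wrist yaw.
- **Platen and bystanders:** in the final pictures the platen is raised. The block, jar, loupe and turquoise look-alikes look unmoved, and the arm is clear.

**What was off:**
- **Early in the slide:** the tool pressed down with up to 12 N and then tilted, lifting the wedge's heel by about 0.9 mm. I corrected both before the platen met the foot.
- **Stage direction:** the camera views disagreed by about 1°, so I used −1.6°.
- **Foot contact:** I judged it by the push force alone. The pictures are too coarse to confirm it or to show a tiny shift after release.

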